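Turn a tray of rock slices over into a clean tray

ROBOT

A 6-joint arm with a two-finger parallel gripper is mounted at the origin on the work surface. World frame = base frame: x ahead of the robot, y to its left, z up, the work surface at z = 0. Lengths are in m, angles in rad, forces in N, time in s.
With the tool pointing down it reaches from about 0.35 to 0.775 m from the base axis. Payload 5.5 kg.
Tool frame: the origin (TCP) lies on the centre line of the jaws, within the pads' length; the fingertips stand 8 mm ahead of it and the grasp point (between the pads) lies 11 mm behind it; z points along the fingers, y is the direction in which the jaws open and shut (so a half turn about z gives the same grasp; the last joint's range is limited). The gripper opens to 85 mm and grips with 20 to 120 N. Pads are 22 mm wide; open, the fingers measure 114 mm over their backs; the gripper's body (76 mm by 85 mm) begins 54 mm behind the grasp point. The pads swing forward as they close: fully open they stand 13 mm farther back than shut.
Start: joints at [-1.346, 0.313, 0.046, 1.304, 0, 1.431], TCP at [0.205, -0.537, 0.239] pointing down, gripper open.
Joint ranges: [-2.76, 2.76], [-0.86, 1.69], [-1.03, 1.26], [-2.2, 2.34], [-1.47, 1.5], [-3.14, 3.14]. Speed limits (rad/s): [2.57, 2.57, 3.14, 3.14, 3.14, 3.14].

INTERFACE

Orientations are given as a unit quaternion [w, x, y, z].
In Python, from workcell import env gives the robot as it stands. The module is installed in compiled form; this text tells all that it offers.
- The arm moves only by the tool play_rows, never from a script. Its argument "steps" is a list of rows, each an object with "claw": the closure in counts, from 0 (fully open) to 255 (shut); "dp": the shift along the tool's x, y, z in m, a list of three; "angular": the turn, a rotation vector about the tool's x, y, z in degrees, a list of three. In form: [{"claw": claw, "dp": [dx, dy, dz], "angular": [wx, wy, wz]}, ...]. A call has exactly 8 rows; each row shifts and turns the commanded pose from where the row before left it, along the tool's axes as they then stand; what a row does not reach is not made up. A row lasts 1/12 s, in which the tool goes at most 41.7 mm and 7.16 degrees, less where a joint would pass 70% of its speed; a pose out of reach is approached as far as the arm can. A call is refused whole if a number of a shift passes 0.0417 or a number of a turn 7.16, either way. A call with a gripper value outside its range is refused whole. The fingers move at their own pace and stop on an object; "force" is the grip in N (left out, the last holds). Time passes only in rows, so rows that do not move let the fingers close, or fill a call up. It gives the time, the measured TCP pose, the force and the opening at its end, in the units of the state.
- env.get_state(): the state, without advancing time (a new reading comes with each control period).
- env.read_camera(name): name is "scene" or "side" or "wrist"; returns (picture, depth): 400x640x3 uint8, red, green, blue; 400x640 float32, m along the optical axis (not along the pixel's ray), 0 where there is no reading.
- env.calibration(name): a dict with "fx", "fy", "cx", "cy" (pixels), "k1" (the pictures are not rectified: a ray, as slopes to the right and down, at radius r is drawn at 1 + k1 r^2 times it, then the intrinsics apply), "world_from_camera" (4x4, takes a point from camera to world coordinates); the wrist camera has in their place "hand_eye" (4x4, takes a point from camera to tool coordinates, whose origin is the TCP and whose axes are the flange's). Camera axes: x right, y down, z forward; pixel columns grow to the right and rows downward; lengths in m; the calibration is good to about 2 mm. A picture is of the moment at which its call begins: read the wrist's pose just before it. calibration takes no time and is no camera call.
- env.hand_in(): hands the job in, once; it reports no verdict.
The state is a dict: "clock": time; "joint_pos": joint angles; "qvel": joint speeds; "tau": joint torques, N m; "tcp_pos": TCP position; "orientation": TCP orientation; "wrist_force": force on the tool from outside, world axes, zero at the start; "ft_torque": the same for the moment, N m; "finger_gap": finger opening in m.
Only numpy, scipy, OpenCV 4.12 (cv2) and the standard library are available. Lean on these libraries where they do the work, as an engineer would, in place of code of your own. Each camera call takes 0.05 s, during which the arm holds its last target. There are 200 camera calls.

TASK

The rock slices in the tray in the turner have to be looked at from underneath. Take the clean tray from the draining mat and set it, open side down as it lies, squarely on top of the loaded tray; swing the wire bail over it until it is fully closed; then turn the crank half a turn to its stop, so that the slices end up underside-up in the clean tray with both trays still in the turner under the closed bail. Do not turn the cradle before the bail is closed, do not spill the slices, and leave the jar, beaker and dish standing where they are.

Things in the scene. Friction and masses are not known exactly. Their poses are not given: they have to be found in the camera images.
- axis_mid (a point): Point on the turner's turning axis midway between its uprights, 90 mm above the bench. The turner is fixed: a black light panel 240 x 270 x 18 mm with two grey uprights (at y = +-101 mm, no higher than the axis + 12 mm) carrying an aluminium cradle. Axes of the fixed base: y along the turning axis to the crank end, x across, z up. Its yaw and place (left or right) vary.
- nest (a point): Centre of the cradle's nest, where the clean tray's centre goes: 10 mm above axis_mid; turns with the cradle, same axes. Seated, the clean tray's rim is at axis height. Corner guides (inside faces x = +-34.5 mm, at y = +-57 to 75 mm) and end plates (inside faces y = +-73 mm) have flared tops reaching 22 mm above the axis; the sides are open between. Clearance 2.5 mm across, 3 mm along.
- cradle (a joint): Angle of the turning cradle: 0 at the start (loaded tray open side up, at a stop), grows to 3.14 (upside down, at the other stop). Growing lifts the +x side of axis_mid up and over towards -x. Friction of 0.18 N m holds it wherever it is left.
- crank_grip (a point): Middle of the black round crank handle, 14 mm diameter, 48 mm free length along y, part of the cradle. In axis_mid's frame at x = 55, y = 140, z = 0 mm at cradle 0; it moves on a circle of 55 mm radius over the top to x = -55 mm at 3.14. The steel crank arm lies at y = 110 to 118 mm.
- bail (a joint): Angle of the wire bail hinged on the cradle: 0 closed (its two bars lie 1.5 mm above the seated clean tray), grows as it swings open towards -x, up to 2.0. Starts at 1.5 to 1.95. Stiff friction (0.35 N m) holds it wherever it is left. Closing it presses the cradle against its 0 stop.
- bail_hinge (a point): Middle of the bail's hinge line while the cradle is at 0: x = -46 mm, y = 0, z = 0 in axis_mid's frame (this point stays with the fixed base, same axes). The hinge line runs along y.
- bail_bar (a point): Middle of the bail's outer cross bar, a steel bar 8 mm in diameter, 174 mm long, along y, 71 mm from the hinge. Closed, it lies 66 mm in +x and 25.5 mm above the hinge. The inner cross bar then lies 26 mm in +x and 25.5 mm above the hinge. Side arms at y = +-87 mm.
- loaded_mid (a point): Centre (half-way up) of the loaded white plastic tray, 64 mm (its x) by 140 mm (its y) by 20 mm high, walls 4 mm, floor 7 mm, open side along its +z, lying in the cradle's nest with its rim on the turning axis and its length along the axis.
- clean_mid (a point): Centre (half-way up) of the clean, empty white plastic tray, same size as the loaded one (64 mm along x, 140 mm along y, 20 mm high), lying upside down (open side towards its own -z, down) on the 3 mm mat. About 110 g. Either end may go to either end of the nest.
- slice_a: Loose grey-brown rock slice 48 x 48 x 17 mm, about 90 g, sliding easily on the plastic; origin in the middle of its flat underside, z towards its slightly smaller (42 mm) top face. Starts lying in the loaded tray, z up; to end z down in the clean tray.
- slice_b: Second rock slice, same as slice_a.
- jar: Bystander: closed glass jar, 60 mm diameter, 70 mm high, on the mat beside the clean tray (either side); origin at the middle of its underside.
- beaker: Bystander: glass beaker, 60 mm diameter, 75 mm high, on the far part of the mat; origin at the middle of its underside.
- dish: Bystander: shallow glass dish, 84 mm diameter, 18 mm high, on the far part of the mat; origin at the middle of its underside.
- mat: Fixed black draining mat, 3 mm thick, 340 mm (x, from -125 to +215 mm of its origin) by 240 mm (y); the clean tray lies within 45 mm of x = 0 on it.

How it is judged:
On the way, in this order (a step that is already met when the one before it is completed fails the run):
1. the clean tray lies squarely on the loaded tray, open side down, with the cradle still level (horizontal distance between clean_mid and loaded_mid below 0.009 m and distance between clean_mid and loaded_mid below 0.027 m and angle between the y axis of clean_mid and the y axis of loaded_mid, either way round below 0.12 rad and value of joint cradle below 0.15 rad and angle between clean_mid's own z axis and vertical below 0.12 rad and height (world z) of clean_mid above 0.09 m), for 0.2 s.
2. the bail is closed over both trays, with the cradle still level (value of joint bail below 0.12 rad and value of joint cradle below 0.25 rad and horizontal distance between clean_mid and loaded_mid below 0.009 m and distance between clean_mid and loaded_mid below 0.027 m and angle between the y axis of clean_mid and the y axis of loaded_mid, either way round below 0.12 rad), for 0.2 s.
3. the cradle is turned over to its stop with the bail closed (value of joint cradle above 3 rad and value of joint bail below 0.2 rad), for 0.2 s.
At the end, for the whole second after the job is handed in: The cradle is turned over to its stop (above 3.0 rad), the bail is closed (below 0.2 rad), the clean tray lies below the loaded one with their rims together (centres within 28 mm), both slices lie at rest on the clean tray's floor with the underside up (within 0.24 rad) (all of step 3 and distance between clean_mid and loaded_mid below 0.028 m and z of clean_mid in the frame of axis_mid below -0.005 m and z of loaded_mid in the frame of axis_mid above 0.003 m and angle between each of slice_a, slice_b's own z axis and vertical above 2.9 rad and z of slice_a in the frame of clean_mid between -0.019 and -0.009 m and distance between each of slice_a, slice_b and clean_mid below 0.065 m and linear speed of each of slice_a, slice_b below 0.03 m/s and z of slice_b in the frame of clean_mid between -0.019 and -0.009 m); the robot touches nothing.
It fails at once if the cradle is turned (over 0.4 rad) while the bail is not closed (over 0.3 rad) (value of joint cradle above 0.4 rad and value of joint bail above 0.3 rad).
It fails at once if a slice falls out of the trays (height (world z) of any of slice_a, slice_b below 0.05 m).
It fails at once if the jar is moved more than 25 mm or tipped (distance of jar from where it was at the start of the episode above 0.025 m or angle between jar's own z axis and vertical above 0.4 rad).
It fails at once if the beaker is moved more than 25 mm or tipped (distance of beaker from where it was at the start of the episode above 0.025 m or angle between beaker's own z axis and vertical above 0.4 rad).
It fails at once if the dish is moved more than 25 mm or tipped (distance of dish from where it was at the start of the episode above 0.025 m or angle between dish's own z axis and vertical above 0.4 rad).
It also fails if it takes over 72 s, if anything falls off the work surface, if the arm or the gripper's body presses on something with over 40 N, if the wrist force passes 120 N, or if a joint passes its speed limit or range.

## Working session

There is one attempt and no reset: what is moved stays moved. The work goes in short steps, Python scripts to look and compute and a tool call to move; the robot and the scene stay as the last step left them, time stands still between calls to the robot, and variables do not carry over. Pictures are saved under pics/ and viewed, about 8 in all and at most 12, crops included, and the job is handed in when it is done.

Besides the shell and the picture viewer there is one more tool, called in YAML: its name, and indented under it one key for each argument. play_rows: Moves the arm, as the interface text tells. Its arguments: {"type":"object","properties":{"steps":{"type":"array","items":{"type":"object","properties":{"claw":{"type":"number"},"dp":{"type":"array","items":{"type":"number"}},"angular":{"type":"array","items":{"type":"number"}}}}},"force":{"type":"number"}},"required":["steps"]}

```bash
mkdir -p pics
cat > h.py <<'E'
import numpy as np, cv2
from workcell import env
from scipy.spatial.transform import Rotation as R
def TW(name, st=None):
    c=env.calibration(name)
    if name!="wrist": return c,np.array(c["world_from_camera"])
    st=st or env.get_state(); q=st["orientation"]
    T=np.eye(4); T[:3,:3]=R.from_quat([q[1],q[2],q[3],q[0]]).as_matrix(); T[:3,3]=st["tcp_pos"]
    return c,T@np.array(c["hand_eye"])
def rays(c,uv):
    K=np.array([[c["fx"],0,c["cx"]],[0,c["fy"],c["cy"]],[0,0,1]])
    p=cv2.undistortPoints(np.array(uv,float).reshape(-1,1,2),K,np.array([c["k1"],0,0,0.]))[:,0]
    return np.c_[p,np.ones(len(p))]
def onplane(c,T,uv,z):
    d=rays(c,uv)@T[:3,:3].T; o=T[:3,3]
    return o+d*((z-o[2])/d[:,2])[:,None]
def cloud(c,T,depth):
    v,u=np.mgrid[0:400,0:640]; d=rays(c,np.c_[u.ravel(),v.ravel()])
    P=(d*depth.reshape(-1,1))@T[:3,:3].T+T[:3,3]
    P[depth.ravel()==0]=np.nan
    return P.reshape(400,640,3)
def shot(name):
    st=env.get_state(); im,d=env.read_camera(name); c,T=TW(name,st); return im,d,c,T
E
python3 - <<'E'
from h import *
for n in ("scene","side","wrist"):
    im,d,c,T=shot(n); cv2.imwrite(f"pics/{n}0.png",im[...,::-1]); np.savez(f"pics/{n}0.npz",im=im,d=d,T=T)
    print(n,{k:v for k,v in c.items() if k in("fx","cx","cy","k1")},T.round(3).tolist(),(d>0).mean())
print(env.get_state())
a=cv2.imread("pics/scene0.png");b=cv2.imread("pics/side0.png")
cv2.imwrite("pics/both.png",cv2.resize(np.vstack([a,b]),(480,600)))
E
```

```text
scene {'fx': 374.48229403286416, 'cx': 318.41355686563, 'cy': 196.48633510292547, 'k1': 0.01932711688559574} [[-0.186, 0.675, -0.714, 1.202], [0.983, 0.119, -0.143, 0.118], [-0.012, -0.729, -0.685, 0.691], [0.0, 0.0, 0.0, 1.0]] 0.99601953125
side {'fx': 484.33059932456, 'cx': 320.734668981627, 'cy': 203.9196466309524, 'k1': -0.016926579045356153} [[-0.966, -0.165, 0.202, 0.417], [-0.26, 0.639, -0.724, 0.649], [-0.01, -0.751, -0.66, 0.694], [0.0, 0.0, 0.0, 1.0]] 0.99606640625
wrist {'fx': 330.6162682069591, 'cx': 315.32951094132613, 'cy': 199.685553183563, 'k1': -0.016193702688598568} [[0.357, -0.892, -0.276, 0.276], [-0.934, -0.341, -0.105, -0.511], [-0.001, 0.295, -0.955, 0.374], [0.0, 0.0, 0.0, 1.0]] 0.99578515625
{'clock': 0.15, 'joint_pos': array([-1.34561894e+00,  3.13839752e-01,  4.52334344e-02,  1.30358420e+00,
       -3.37499783e-05,  1.43121425e+00]), 'qvel': array([ 0.00033192, -0.00136459,  0.00455279, -0.00010776,  0.00039671,
       -0.00168824]), 'tau': array([ 3.77337783e-03, -4.81063306e+01,  2.98815572e+01,  1.39267932e-02,
       -1.65815109e-04, -2.94589441e-06]), 'tcp_pos': array([ 0.20502474, -0.53681048,  0.23860429]), 'orientation': array([-6.95732832e-04,  9.83414624e-01,  1.81370316e-01, -4.66843771e-05]), 'wrist_force': array([ 0.03359029, -0.15895331,  0.22924781]), 'ft_torque': array([-0.00780187, -0.0420115 , -0.01734162]), 'finger_gap': 0.08520146460909084}
```

View pics/scene0.png

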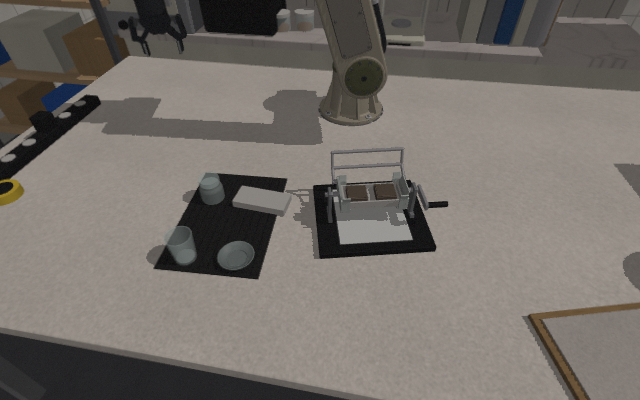

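View pics/side0.png

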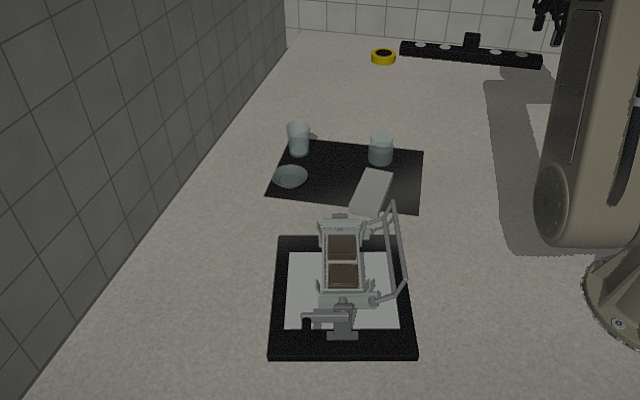

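The scene shot shows the mat on the left, with the tray at about (262,200), the jar at (211,190), the beaker at (181,245) and the dish at (236,256). The turner is at about (373,205), the crank is at (438,204) on the +y side, and the bail is open towards the robot at (368,155). The side view agrees.

Run:
```python
from h import *
Ps=[];Cs=[]
for n in ("scene","side"):
    f=np.load(f"pics/{n}0.npz"); c,_=TW(n); P=cloud(c,f["T"],f["d"]); Ps.append(P.reshape(-1,3)); Cs.append(f["im"].reshape(-1,3).astype(int))
P=np.vstack(Ps);C=np.vstack(Cs);src=np.r_[np.zeros(256000),np.ones(256000)]
br=C.sum(1)/3
def rect(m,name,pct=0):
    for s in (0,1):
        q=P[m&(src==s)][:,:2].astype(np.float32)
        if len(q)<20: print(name,s,len(q));continue
        r=cv2.minAreaRect(q*1000); print(name,s,len(q),np.round(r[0],1),np.round(r[1],1),round(r[2],1),P[m&(src==s)].mean(0).round(4))
x,y,z=P.T
reg=(x>.2)&(x<.8)&(y>-.45)&(y<.45)
mat=reg&(br<45)&(z<.012)&(z>-.01)
print("mat/panel x range",P[reg&(br<45)&(z<.03)].min(0),P[reg&(br<45)&(z<.03)].max(0))
rect(reg&(br<45)&(z>.010)&(z<.026)&(y>-.02),"panel")
rect(mat&(y<-.02),"mat")
rect(reg&(br>110)&(z>.017)&(z<.03)&(y<0),"tray")
# slices: brown
sl=reg&(C[:,0]-C[:,2]>18)&(z>.05)&(z<.12)&(y>-.05); rect(sl,"slices")
rect(reg&(z>.12)&(y>-.05)&(y<.3),"bail top")
for s in (0,1):
    q=P[reg&(src==s)&(z>.105)&(y>-.05)&(y<.3)]
    print(s,len(q),q[:,2].max(), q.min(0),q.max(0))
```

```text
mat/panel x range [ 0.38283599 -0.44989263 -0.76343517] [0.79968524 0.44925344 0.02939352]
panel 0 2703 [535.1 113.2] [242.2 268.6] 14.8 [0.594  0.1174 0.0159]
panel 1 6511 [530.5 117. ] [238.8 268.2] 14.7 [0.5239 0.1694 0.0169]
mat 0 5944 [ 597.5 -197.8] [340.8 323.2] 3.5 [ 0.6283 -0.2321  0.0015]
mat 1 5174 [ 597.  -235.9] [339.  243.2] 3.3 [ 0.6126 -0.2347  0.0021]
tray 0 885 [ 626.5 -179.6] [142. 261.] 82.7 [ 0.533  -0.1666  0.0212]
tray 1 1190 [ 629.1 -172. ] [140.1 263.5] 86.1 [ 0.532  -0.16    0.0221]
slices 0 40 [533.5 111.6] [ 46.3 109.2] 14.0 [0.5348 0.1092 0.0911]
slices 1 72 [527.2 124.4] [44.5 92.5] 14.4 [0.5236 0.1371 0.0905]
bail top 0 5083 [334.3  58.9] [255.5 179.1] 15.6 [0.2585 0.0324 0.3014]
bail top 1 16950 [329.6  61.8] [261.  182.4] 15.0 [0.2409 0.0477 0.358 ]
0 5447 0.4244493690984208 [ 0.20044077 -0.04982349  0.10501184] [0.59336714 0.19768478 0.42444937]
1 17811 0.509304220075873 [ 0.20000521 -0.04997562  0.10501505] [0.59216959 0.20034355 0.50930422]
```

Run:
```python
from h import *
def rr(q): 
    r=cv2.minAreaRect((q[:,:2]*1000).astype(np.float32)); return np.round(r[0],1),np.round(r[1],1),round(r[2],1)
for n in ("scene","side"):
    f=np.load(f"pics/{n}0.npz"); c,_=TW(n); P=cloud(c,f["T"],f["d"]); im=f["im"].astype(int); x,y,z=np.moveaxis(P,2,0)
    m=((im.sum(2)/3>100)&(z>.014)&(z<.03)&(x>.38)&(x<.8)&(y<.02)&(y>-.4)).astype(np.uint8)
    k,l,st,ce=cv2.connectedComponentsWithStats(m)
    for i in range(1,k):
        if st[i,4]>150: print(n,"tray",st[i],rr(P[l==i]),P[l==i][:,2].mean().round(4))
        if st[i,4]>150:
            cs,_=cv2.findContours((l==i).astype(np.uint8),0,1); uv=cs[0][:,0]; print("  ray",rr(onplane(c,f["T"],uv,.023)))
    # turner frame
    a=np.deg2rad(14.8); X=np.array([np.cos(a),np.sin(a)]);Y=np.array([-X[1],X[0]])
    q=P.reshape(-1,3); q=q[np.isfinite(q[:,0])]; L=np.c_[(q[:,:2]-[.533,.115])@np.c_[X,Y],q[:,2]-.09]
    b=L[(L[:,2]>.028)&(L[:,2]<.08)&(abs(L[:,0]+.07)<.06)&(abs(L[:,1])<.1)]
    print(n,"bail hi",len(b)); bb=b[b[:,2]>np.percentile(b[:,2],99)-.006]; print(bb.mean(0).round(4),bb.min(0).round(4),bb.max(0).round(4))
    cr=L[(L[:,1]>.12)&(L[:,1]<.18)&(abs(L[:,2])<.03)&(abs(L[:,0]-.055)<.03)]; print("crank",len(cr),cr.min(0).round(4),cr.max(0).round(4),cr.mean(0).round(4))
```

```text
scene tray [233 186  58  25 914] (array([ 530.6, -167.4]), array([140.7,  65.9]), 85.2) 0.0211
  ray (array([ 533.2, -165.4]), array([142. ,  63.9]), 85.6)
scene bail hi 293
[-0.0879 -0.0023  0.0552] [-0.0942 -0.0908  0.0522] [-0.0828  0.0863  0.0587]
crank 106 [ 0.0507  0.1203 -0.0061] [0.0639 0.161  0.0065] [0.059  0.1404 0.002 ]
side tray [ 348  168   45   47 1252] (array([ 529.4, -166.8]), array([143.3,  64.1]), 86.1) 0.022
  ray (array([ 529.2, -160.8]), array([147.8,  63.5]), 85.8)
side bail hi 525
[-0.0906  0.0098  0.0572] [-0.0953 -0.0901  0.0538] [-0.0866  0.0922  0.0602]
crank 286 [ 0.0472  0.1202 -0.0065] [0.0612 0.1653 0.0088] [0.0539 0.1449 0.0037]
```

play_rows:
  steps:
    - {"claw":0,"dp":[0,0,0],"angular":[0,0,-7]}
    - {"claw":0,"dp":[0,0,0],"angular":[0,0,-7]}
    - {"claw":0,"dp":[0,0,0],"angular":[0,0,-7]}
    - {"claw":0,"dp":[0,0,0],"angular":[0,0,-7]}
    - {"claw":0,"dp":[0,0,0],"angular":[0,0,-7]}
    - {"claw":0,"dp":[0,0,0],"angular":[0,0,-7]}
    - {"claw":0,"dp":[0,0,0],"angular":[0,0,-7]}
    - {"claw":0,"dp":[0,0,0],"angular":[0,0,-7]}

```text
clock: 0.82
tcp_pos: [0.2051, -0.537, 0.2389]
orientation: [-0.0, 0.781, 0.624, 0.0]
wrist_force: [-0.1, -0.4, 0.1]
finger_gap: 0.0856
```

play_rows:
  steps:
    - {"claw":0,"dp":[0,0,0],"angular":[0,0,-4.4]}
    - {"claw":0,"dp":[0,0,0],"angular":[0,0,-4.4]}
    - {"claw":0,"dp":[0.03,0.023,0.002],"angular":[0,0,0]}
    - {"claw":0,"dp":[0.03,0.023,0.002],"angular":[0,0,0]}
    - {"claw":0,"dp":[0.03,0.023,0.002],"angular":[0,0,0]}
    - {"claw":0,"dp":[0.03,0.023,0.002],"angular":[0,0,0]}
    - {"claw":0,"dp":[0.03,0.023,0.002],"angular":[0,0,0]}
    - {"claw":0,"dp":[0.03,0.023,0.002],"angular":[0,0,0]}

```text
clock: 1.48
tcp_pos: [0.357, -0.3665, 0.227]
orientation: [-0.0, 0.733, 0.68, 0.0]
wrist_force: [1.4, -0.6, 0.4]
finger_gap: 0.0857
```

play_rows:
  steps:
    - {"claw":0,"dp":[0.03,0.023,0.009],"angular":[0,0,0]}
    - {"claw":0,"dp":[0.03,0.023,0.009],"angular":[0,0,0]}
    - {"claw":0,"dp":[0.03,0.023,0.009],"angular":[0,0,0]}
    - {"claw":0,"dp":[0.03,0.023,0.009],"angular":[0,0,0]}
    - {"claw":0,"dp":[0.03,0.023,0.009],"angular":[0,0,0]}
    - {"claw":0,"dp":[0.03,0.023,0.009],"angular":[0,0,0]}
    - {"claw":0,"dp":[0.03,0.021,0.009],"angular":[0,0,0]}
    - {"claw":0,"dp":[0,0,0],"angular":[0,0,0]}

```text
clock: 2.15
tcp_pos: [0.5327, -0.1653, 0.162]
orientation: [-0.002, 0.731, 0.682, 0.001]
wrist_force: [-0.5, 0.5, -0.0]
finger_gap: 0.0853
```

```bash
cat >> h.py <<'E'
def tool(st,target,heading):
    "shift in tool axes (m) and turn about tool z (deg) to the world target, tool down"
    q=st["orientation"]; M=R.from_quat([q[1],q[2],q[3],q[0]]).as_matrix()
    h=np.rad2deg(np.arctan2(M[1,0],M[0,0])); t=np.deg2rad(heading)
    G=np.c_[[np.cos(t),np.sin(t),0],[np.sin(t),-np.cos(t),0],[0,0,-1]]
    rv=R.from_matrix(M.T@G).as_rotvec(degrees=True)
    return "rot",rv.round(2),"then dp",(G.T@(np.array(target)-st["tcp_pos"])).round(4),"head",h.round(2)
E
python3 - <<'E'
from h import *
st=env.get_state(); print(st["tcp_pos"],st["clock"])
im,d,c,T=shot("wrist"); cv2.imwrite("pics/w1.png",im[...,::-1])
P=cloud(c,T,d); z=P[...,2]; im=im.astype(int)
m=((im.sum(2)/3>100)&(z>.014)&(z<.03)).astype(np.uint8)
k,l,s,ce=cv2.connectedComponentsWithStats(m); i=1+np.argmax(s[1:,4])
cs,_=cv2.findContours((l==i).astype(np.uint8),0,1); uv=cs[0][:,0]
for q in (P[l==i],onplane(c,T,uv,.023)):
    r=cv2.minAreaRect((q[:,:2]*1000).astype(np.float32)); print(r,s[i])
E
```

```text
[ 0.53269097 -0.16528286  0.16203922] 2.15
((530.3102416992188, -168.40896606445312), (140.68722534179688, 64.18844604492188), 85.77740478515625) [  273   108    81   158 11765]
((530.2876586914062, -168.4137725830078), (140.68740844726562, 64.30941772460938), 85.78242492675781) [  273   108    81   158 11765]
```

View pics/w1.png

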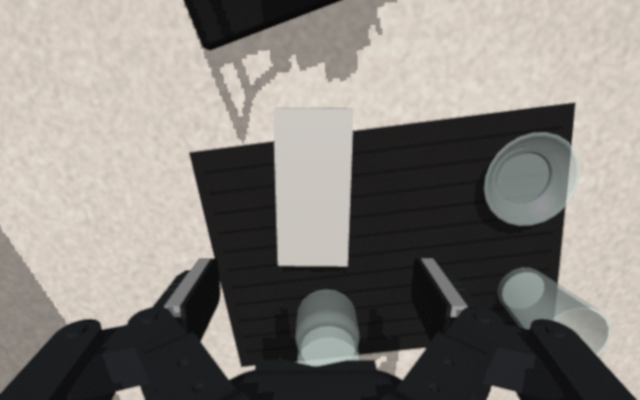

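play_rows:
  steps:
    - {"claw":0,"dp":[-0.0033,-0.0022,0.02],"angular":[0,0,0.2]}
    - {"claw":0,"dp":[0,0,0.02],"angular":[0,0,0]}
    - {"claw":0,"dp":[0,0,0.02],"angular":[0,0,0]}
    - {"claw":0,"dp":[0,0,0.02],"angular":[0,0,0]}
    - {"claw":0,"dp":[0,0,0.02],"angular":[0,0,0]}
    - {"claw":0,"dp":[0,0,0.02],"angular":[0,0,0]}
    - {"claw":0,"dp":[0,0,0.015],"angular":[0,0,0]}
    - {"claw":0,"dp":[0,0,0.014],"angular":[0,0,0]}

```text
clock: 2.87
tcp_pos: [0.527, -0.1745, 0.0142]
orientation: [-0.0, 0.735, 0.678, -0.0]
wrist_force: [0.2, 0.3, -0.2]
finger_gap: 0.0853
```

Run:
```python
from h import *
im,d,c,T=shot("side"); cv2.imwrite("pics/s2.png",cv2.resize(im[110:260,280:480],(800,600),interpolation=cv2.INTER_CUBIC)[...,::-1])
print(env.get_state()["tcp_pos"])
```

```text
[ 0.52554766 -0.17380957  0.01181004]
```

View pics/s2.png

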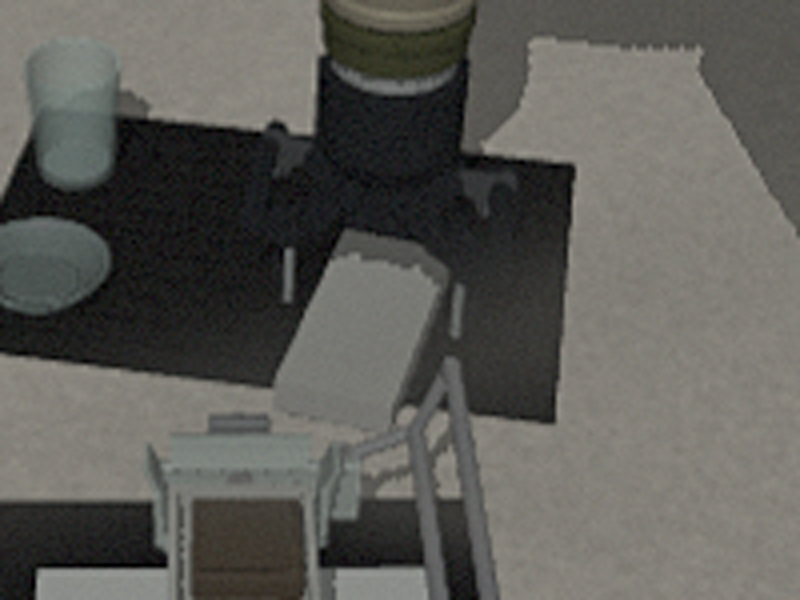

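play_rows:
  steps:
    - {"claw":0,"dp":[0.0052,0.0018,0],"angular":[0,0,0]}
    - {"claw":0,"dp":[0,0,0],"angular":[0,0,0]}
    - {"claw":0,"dp":[0,0,0],"angular":[0,0,0]}
    - {"claw":0,"dp":[0,0,0],"angular":[0,0,0]}
    - {"claw":0,"dp":[0,0,0],"angular":[0,0,0]}
    - {"claw":0,"dp":[0,0,0],"angular":[0,0,0]}
    - {"claw":0,"dp":[0,0,0],"angular":[0,0,0]}
    - {"claw":0,"dp":[0,0,0],"angular":[0,0,0]}

```text
clock: 3.58
tcp_pos: [0.5304, -0.1687, 0.0155]
orientation: [0.0, 0.734, 0.679, 0.0]
wrist_force: [0.5, -1.2, -0.3]
finger_gap: 0.0852
```

play_rows:
  steps:
    - {"claw":0,"dp":[0,0,0.003],"angular":[0,0,0]}
    - {"claw":200,"dp":[0,0,0],"angular":[0,0,0]}
    - {"claw":200,"dp":[0,0,0],"angular":[0,0,0]}
    - {"claw":200,"dp":[0,0,0],"angular":[0,0,0]}
    - {"claw":200,"dp":[0,0,0],"angular":[0,0,0]}
    - {"claw":200,"dp":[0,0,0],"angular":[0,0,0]}
    - {"claw":200,"dp":[0,0,0],"angular":[0,0,0]}
    - {"claw":200,"dp":[0,0,0],"angular":[0,0,0]}
  force: 40

```text
clock: 4.25
tcp_pos: [0.5302, -0.1686, 0.0123]
orientation: [-0.0, 0.734, 0.679, -0.0]
wrist_force: [-0.5, 0.6, -0.3]
finger_gap: 0.0631
```

play_rows:
  steps:
    - {"claw":200,"dp":[0,0,0],"angular":[0,0,0]}
    - {"claw":200,"dp":[0,0,-0.015],"angular":[0,0,0]}
    - {"claw":200,"dp":[0,0,-0.03],"angular":[0,0,0]}
    - {"claw":200,"dp":[0,0,-0.03],"angular":[0,0,0]}
    - {"claw":200,"dp":[0,0,-0.03],"angular":[0,0,0]}
    - {"claw":200,"dp":[0,0,-0.03],"angular":[0,0,0]}
    - {"claw":200,"dp":[0,0,-0.03],"angular":[0,0,0]}
    - {"claw":200,"dp":[0,0,-0.03],"angular":[0,0,0]}

```text
clock: 4.92
tcp_pos: [0.5299, -0.1684, 0.2085]
orientation: [-0.0, 0.734, 0.679, -0.0]
wrist_force: [0.8, 0.3, -1.2]
finger_gap: 0.0628
```

play_rows:
  steps:
    - {"claw":200,"dp":[0,0,0],"angular":[0,0,-6.4]}
    - {"claw":200,"dp":[0,0,0],"angular":[0,0,-6.4]}
    - {"claw":200,"dp":[0,0,0],"angular":[0,0,-6.5]}
    - {"claw":200,"dp":[0.033,0.019,0],"angular":[0,0,0]}
    - {"claw":200,"dp":[0.033,0.019,0],"angular":[0,0,0]}
    - {"claw":200,"dp":[0.033,0.019,0],"angular":[0,0,0]}
    - {"claw":200,"dp":[0.033,0.019,0],"angular":[0,0,0]}
    - {"claw":200,"dp":[0,0,0],"angular":[0,0,0]}

```text
clock: 5.58
tcp_pos: [0.5708, -0.0157, 0.2069]
orientation: [-0.001, 0.608, 0.794, 0.001]
wrist_force: [-0.6, -0.7, -0.0]
finger_gap: 0.0628
```

play_rows:
  steps:
    - {"claw":200,"dp":[0,0,0],"angular":[0,0,0]}
    - {"claw":200,"dp":[0,0,0],"angular":[0,0,0]}
    - {"claw":200,"dp":[0,0,0],"angular":[0,0,0]}
    - {"claw":200,"dp":[0,0,0],"angular":[0,0,0]}
    - {"claw":200,"dp":[0,0,0],"angular":[0,0,0]}
    - {"claw":200,"dp":[0,0,0],"angular":[0,0,0]}
    - {"claw":200,"dp":[0,0,0],"angular":[0,0,0]}
    - {"claw":200,"dp":[0,0,0],"angular":[0,0,0]}

```text
clock: 6.25
tcp_pos: [0.57, -0.0221, 0.2073]
orientation: [0.0, 0.61, 0.792, 0.0]
wrist_force: [0.2, 0.6, -0.8]
finger_gap: 0.063
```

Run:
```python
from h import *
st=env.get_state(); print(st["tcp_pos"],tool(st,[.533,.115,.24],104.8))
im,d,c,T=shot("wrist"); cv2.imwrite("pics/w3.png",im[...,::-1]); np.savez("pics/w3.npz",im=im,d=d,T=T)
```

```text
[ 0.57001687 -0.02209438  0.20732979] ('rot', array([ 0.  ,  0.01, -0.05]), 'then dp', array([ 0.142 , -0.0008, -0.0327]), 'head', np.float64(104.75))
```

View pics/w3.png

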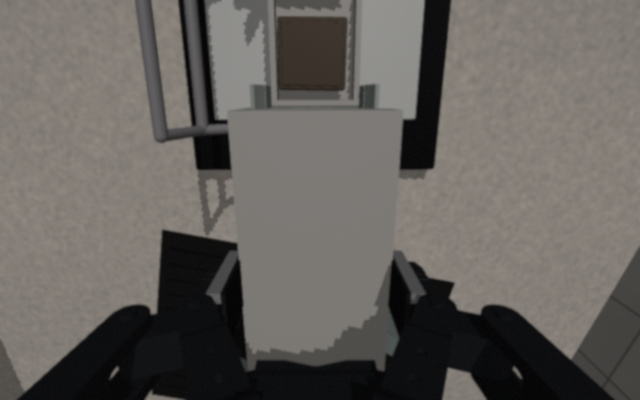

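The held tray fills columns 232–402 with its far edge at row 108. Beyond it I can see the -y end of the nest, the first slice at (312,53) and the bail bars on the left. I'll move forward to see the crank end of the nest.

play_rows:
  steps:
    - {"claw":200,"dp":[0.025,0,0],"angular":[0,0,0]}
    - {"claw":200,"dp":[0.025,0,0],"angular":[0,0,0]}
    - {"claw":200,"dp":[0.025,0,0],"angular":[0,0,0]}
    - {"claw":200,"dp":[0.025,0,0],"angular":[0,0,0]}
    - {"claw":200,"dp":[0,0,0],"angular":[0,0,0]}
    - {"claw":200,"dp":[0,0,0],"angular":[0,0,0]}
    - {"claw":200,"dp":[0,0,0],"angular":[0,0,0]}
    - {"claw":200,"dp":[0,0,0],"angular":[0,0,0]}

```text
clock: 6.97
tcp_pos: [0.5449, 0.0744, 0.2073]
orientation: [0.0, 0.61, 0.792, -0.0]
wrist_force: [-0.3, -0.6, -1.2]
finger_gap: 0.0631
```

Run:
```python
from h import *
st=env.get_state(); print(st["tcp_pos"],tool(st,[.533,.115,.24],104.8))
im,d,c,T=shot("wrist"); np.savez("pics/w4.npz",im=im,d=d,T=T)
a=np.load("pics/w3.npz")
cv2.imwrite("pics/w4.png",np.vstack([cv2.resize(i[0:140,180:480],(640,299),interpolation=cv2.INTER_CUBIC) for i in (a["im"],im)])[...,::-1])
```

```text
[0.54486458 0.07438551 0.20733127] ('rot', array([ 0.02,  0.02, -0.05]), 'then dp', array([ 0.0423, -0.0011, -0.0327]), 'head', np.float64(104.75))
```

View pics/w4.png

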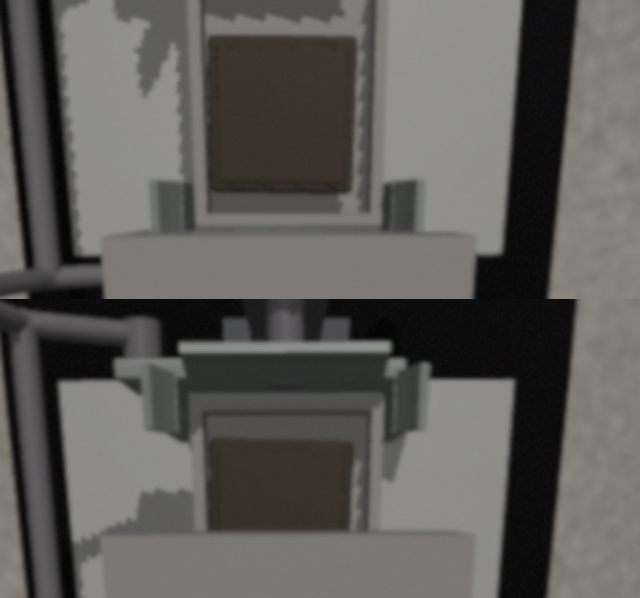

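The two stacked crops show the following (2.13x scale, u = 180 + x/2.13):
- **-y end:** loaded-tray rim edges at x 192/384, and guide tops at 150/424.
- **Crank end:** rim edges at 188/383, guide tops at 143/430, the tray's far end at y 392, and the end-plate flare top at y 345.
- **Held tray:** edges at 103/475, far edge at y 235 and 534.

Run:
```python
from h import *
s=640/300
a=np.deg2rad(14.8); X=np.array([np.cos(a),np.sin(a)]);Y=np.array([-X[1],X[0]])
def L(p): return np.c_[(p[:,:2]-[.533,.115])@np.c_[X,Y],p[:,2]].round(4)
for n,off,g in (("w3",0,{"rim":[(192,100,.09),(384,100,.09),(192,40,.09),(382,40,.09),(288,226,.09)],"guide":[(150,182,.112),(424,180,.112)],"held":[(103,250,.218),(475,250,.218),(290,235,.218)]}),
              ("w4",299,{"rim":[(190,480,.09),(382,480,.09),(285,392,.09)],"guide":[(143,364,.112),(430,364,.112),(285,343,.112),(285,354,.112)],"held":[(103,545,.218),(475,545,.218),(290,534,.218)]})):
    f=np.load(f"pics/{n}.npz"); c,_=TW("wrist"); T=f["T"]; P=cloud(c,T,f["d"])
    for k,v in g.items():
        for x,y,z in v:
            u,w=180+(x+.5)/s-.5,(y-off+.5)/s-.5
            print(n,k,(x,y),L(onplane(c,T,[(u,w)],z))[0],"depth-z",P[int(round(w)),int(round(u)),2].round(3))
    q=P.reshape(-1,3); l=L(q)
    m=(abs(l[:,2]-.09)<.004)&(abs(l[:,0])<.06)&(abs(l[:,1])<.08); 
    e=l[m]; print(n,"rim pts",m.sum(),np.nanpercentile(e[:,0],[1,99]),np.nanpercentile(e[:,1],[1,99]))
    for y0 in np.arange(-.07,.075,.01):
        r=e[abs(e[:,1]-y0)<.005]
        if len(r)>30: print("   y",y0.round(2),np.percentile(r[:,0],[2,98]),len(r))
    h=l[(l[:,2]>.19)&(l[:,2]<.23)&(f["im"].reshape(-1,3).sum(1)>240)&(np.arange(256000)//640<250)]
    print("held",np.percentile(h[:,0],[1,99]).round(4),h[:,1].max(),np.median(h[:,2]))
```

```text
w3 rim (192, 100) [-0.0313 -0.0331  0.09  ] depth-z 0.09
w3 rim (384, 100) [ 0.032  -0.0332  0.09  ] depth-z 0.091
w3 rim (192, 40) [-0.0306 -0.0153  0.09  ] depth-z 0.09
w3 rim (382, 40) [ 0.0306 -0.0153  0.09  ] depth-z 0.09
w3 rim (288, 226) [ 0.0003 -0.0733  0.09  ] depth-z 0.09
w3 guide (150, 182) [-0.0425 -0.0595  0.112 ] depth-z 0.113
w3 guide (424, 180) [ 0.0425 -0.0589  0.112 ] depth-z 0.113
w3 held (103, 250) [-0.0315 -0.0742  0.218 ] depth-z 0.22
w3 held (475, 250) [ 0.0327 -0.0742  0.218 ] depth-z 0.22
w3 held (290, 235) [ 0.0008 -0.0717  0.218 ] depth-z 0.219
w3 rim pts 3500 [-0.0343    0.034401] [-0.0721   -0.005499]
   y -0.07 [-0.0345  0.0346] 558
   y -0.06 [-0.033448  0.032566] 618
   y -0.05 [-0.03118  0.03198] 461
   y -0.04 [-0.0312  0.0323] 433
   y -0.03 [-0.0315  0.032 ] 477
   y -0.02 [-0.031108  0.0321  ] 647
   y -0.01 [-0.0316    0.032384] 280
held [-0.0309  0.0319] -0.0714 0.2191
w4 rim (190, 480) [-0.0326  0.0412  0.09  ] depth-z 0.021
w4 rim (382, 480) [0.0326 0.0412 0.09  ] depth-z 0.021
w4 rim (285, 392) [-0.0003  0.0686  0.09  ] depth-z 0.074
w4 guide (143, 364) [-0.0424  0.0732  0.112 ] depth-z 0.112
w4 guide (430, 364) [0.0429 0.0732 0.112 ] depth-z 0.111
w4 guide (285, 343) [-0.0002  0.0787  0.112 ] depth-z 0.112
w4 guide (285, 354) [-0.0002  0.0758  0.112 ] depth-z 0.113
w4 held (103, 545) [-0.0311  0.0262  0.218 ] depth-z 0.22
w4 held (475, 545) [0.033  0.0262 0.218 ] depth-z 0.219
w4 held (290, 534) [0.0011 0.028  0.218 ] depth-z 0.22
w4 rim pts 2566 [-0.036175  0.0344  ] [0.0255 0.0713]
   y 0.03 [-0.031378  0.032034] 412
   y 0.04 [-0.0312  0.0319] 453
   y 0.05 [-0.0313  0.0318] 602
   y 0.06 [-0.0348  0.0345] 583
   y 0.07 [-0.049624  0.03364 ] 497
held [-0.0305  0.0322] 0.0283 0.2191
```

play_rows:
  steps:
    - {"claw":200,"dp":[0.02,-0.0005,0],"angular":[0,0,0]}
    - {"claw":200,"dp":[0.02,-0.0005,0],"angular":[0,0,0]}
    - {"claw":200,"dp":[0,0,0.025],"angular":[0,0,0]}
    - {"claw":200,"dp":[0,0,0.025],"angular":[0,0,0]}
    - {"claw":200,"dp":[0,0,0.025],"angular":[0,0,0]}
    - {"claw":200,"dp":[0,0,0.007],"angular":[0,0,0]}
    - {"claw":200,"dp":[0,0,0],"angular":[0,0,0]}
    - {"claw":200,"dp":[0,0,0],"angular":[0,0,0]}

```text
clock: 7.68
tcp_pos: [0.5336, 0.1129, 0.1257]
orientation: [-0.0, 0.611, 0.792, -0.0]
wrist_force: [0.5, 0.2, -0.6]
finger_gap: 0.0629
```

play_rows:
  steps:
    - {"claw":200,"dp":[0,0,0],"angular":[0,0,0]}
    - {"claw":200,"dp":[0,0,0],"angular":[0,0,0]}
    - {"claw":200,"dp":[0,0,0.003],"angular":[0,0,0]}
    - {"claw":200,"dp":[0,0,0.003],"angular":[0,0,0]}
    - {"claw":200,"dp":[0,0,0.003],"angular":[0,0,0]}
    - {"claw":200,"dp":[0,0,0.003],"angular":[0,0,0]}
    - {"claw":200,"dp":[0,0,0],"angular":[0,0,0]}
    - {"claw":200,"dp":[0,0,0],"angular":[0,0,0]}

```text
clock: 8.35
tcp_pos: [0.533, 0.1135, 0.1129]
orientation: [-0.0, 0.61, 0.792, -0.0]
wrist_force: [-0.4, -0.5, -1.7]
finger_gap: 0.063
```

play_rows:
  steps:
    - {"claw":200,"dp":[0,0,0.003],"angular":[0,0,0]}
    - {"claw":200,"dp":[0,0,0.003],"angular":[0,0,0]}
    - {"claw":200,"dp":[0,0,0.003],"angular":[0,0,0]}
    - {"claw":200,"dp":[0,0,0.002],"angular":[0,0,0]}
    - {"claw":200,"dp":[0,0,0.001],"angular":[0,0,0]}
    - {"claw":200,"dp":[0,0,0],"angular":[0,0,0]}
    - {"claw":200,"dp":[0,0,0],"angular":[0,0,0]}
    - {"claw":200,"dp":[0,0,0],"angular":[0,0,0]}

```text
clock: 9.02
tcp_pos: [0.5335, 0.1135, 0.1014]
orientation: [0.0, 0.61, 0.792, 0.0]
wrist_force: [0.8, -0.7, -1.8]
finger_gap: 0.0636
```

play_rows:
  steps:
    - {"claw":200,"dp":[0,0,0.001],"angular":[0,0,0]}
    - {"claw":200,"dp":[0,0,0.001],"angular":[0,0,0]}
    - {"claw":200,"dp":[0,0,0.001],"angular":[0,0,0]}
    - {"claw":200,"dp":[0,0,0],"angular":[0,0,0]}
    - {"claw":200,"dp":[0,0,0],"angular":[0,0,0]}
    - {"claw":200,"dp":[0,0,0],"angular":[0,0,0]}
    - {"claw":200,"dp":[0,0,0],"angular":[0,0,0]}
    - {"claw":200,"dp":[0,0,0],"angular":[0,0,0]}

```text
clock: 9.68
tcp_pos: [0.5335, 0.1135, 0.0987]
orientation: [0.0, 0.61, 0.792, 0.0]
wrist_force: [-1.7, -0.8, 5.2]
finger_gap: 0.0626
```

play_rows:
  steps:
    - {"claw":20,"dp":[0,0,0],"angular":[0,0,0]}
    - {"claw":10,"dp":[0,0,0],"angular":[0,0,0]}
    - {"claw":0,"dp":[0,0,0],"angular":[0,0,0]}
    - {"claw":0,"dp":[0,0,0],"angular":[0,0,0]}
    - {"claw":0,"dp":[0,0,-0.01],"angular":[0,0,0]}
    - {"claw":0,"dp":[0,0,-0.03],"angular":[0,0,0]}
    - {"claw":0,"dp":[0,0,-0.04],"angular":[0,0,0]}
    - {"claw":0,"dp":[0,0,-0.04],"angular":[0,0,0]}

```text
clock: 10.35
tcp_pos: [0.5323, 0.1134, 0.2194]
orientation: [-0.001, 0.61, 0.792, -0.001]
wrist_force: [0.9, -0.7, -0.0]
finger_gap: 0.0855
```

play_rows:
  steps:
    - {"claw":0,"dp":[-0.03,-0.01,0],"angular":[0,0,0]}
    - {"claw":0,"dp":[-0.03,-0.01,0],"angular":[0,0,0]}
    - {"claw":0,"dp":[0,-0.01,0],"angular":[0,0,0]}
    - {"claw":0,"dp":[0,-0.01,0],"angular":[0,0,0]}
    - {"claw":0,"dp":[0,0,0],"angular":[0,0,0]}
    - {"claw":0,"dp":[0,0,0],"angular":[0,0,0]}
    - {"claw":0,"dp":[0,0,0],"angular":[0,0,0]}
    - {"claw":0,"dp":[0,0,0],"angular":[0,0,0]}

```text
clock: 11.02
tcp_pos: [0.5102, 0.046, 0.2182]
orientation: [0.0, 0.61, 0.793, 0.0]
wrist_force: [0.0, -0.1, 0.4]
finger_gap: 0.0855
```

Run:
```python
from h import *
st=env.get_state(); print(st["tcp_pos"],st["clock"])
im,d,c,T=shot("wrist"); cv2.imwrite("pics/w5.png",im[...,::-1]); np.savez("pics/w5.npz",im=im,d=d,T=T)
a=np.deg2rad(14.8); X=np.array([np.cos(a),np.sin(a)]);Y=np.array([-X[1],X[0]])
P=cloud(c,T,d).reshape(-1,3); l=np.c_[(P[:,:2]-[.533,.115])@np.c_[X,Y],P[:,2]]
m=(abs(l[:,2]-.110)<.004)&(abs(l[:,0])<.05)&(abs(l[:,1])<.1)&(im.reshape(-1,3).sum(1)>270)
r=cv2.minAreaRect((l[m,:2]*1000).astype(np.float32)); print(r,m.sum(),np.percentile(l[m],[1,50,99],axis=0).round(4))
b=l[(l[:,2]>.13)&(l[:,2]<.17)&(l[:,0]<-.05)&(abs(l[:,1])<.08)]
if len(b): print("bar",len(b),np.median(b,axis=0).round(4))
```

```text
[0.51016326 0.04600062 0.21819151] 11.0167
((0.1475677490234375, -4.130958557128906), (85.76885986328125, 156.13436889648438), 0.11561892181634903) 19100 [[-0.0402 -0.0796  0.1084]
 [-0.0002  0.0051  0.1106]
 [ 0.0324  0.068   0.1133]]
bar 3235 [-0.09    0.0036  0.1492]
```

View pics/w5.png

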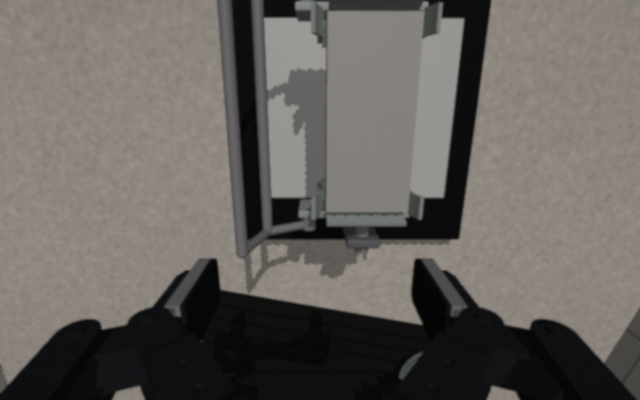

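The clean tray sits square between the guides, at columns 327–424 with its top at z ≈ 0.1106. The open bail's outer bar is at about column 232. Next I'll grip the bail bar.

play_rows:
  steps:
    - {"claw":0,"dp":[0.0203,-0.0166,0],"angular":[0,0,0]}
    - {"claw":0,"dp":[0.0203,-0.0166,0],"angular":[0,0,0]}
    - {"claw":0,"dp":[0.0203,-0.0166,0],"angular":[0,0,0]}
    - {"claw":0,"dp":[0,0,0.024],"angular":[0,0,0]}
    - {"claw":0,"dp":[0,0,0.024],"angular":[0,0,0]}
    - {"claw":0,"dp":[0,0,0.024],"angular":[0,0,0]}
    - {"claw":0,"dp":[0,0,0],"angular":[0,0,0]}
    - {"claw":0,"dp":[0,0,0],"angular":[0,0,0]}

```text
clock: 11.73
tcp_pos: [0.4453, 0.0918, 0.1455]
orientation: [-0.001, 0.61, 0.793, -0.001]
wrist_force: [0.4, -0.9, 0.2]
finger_gap: 0.0851
```

play_rows:
  steps:
    - {"claw":0,"dp":[0,0,0],"angular":[0,0,0]}
    - {"claw":100,"dp":[0,0,0],"angular":[0,0,0]}
    - {"claw":180,"dp":[0,0,0],"angular":[0,0,0]}
    - {"claw":180,"dp":[0,0,0],"angular":[0,0,0]}
    - {"claw":180,"dp":[0,0,0],"angular":[0,0,0]}
    - {"claw":255,"dp":[0,0,0],"angular":[0,0,0]}
    - {"claw":255,"dp":[0,0,0],"angular":[0,0,0]}
    - {"claw":255,"dp":[0,0,0],"angular":[0,0,0]}
  force: 30

```text
clock: 12.4
tcp_pos: [0.4455, 0.0911, 0.1462]
orientation: [-0.0, 0.61, 0.792, -0.001]
wrist_force: [-2.8, -2.6, 1.8]
finger_gap: 0.0066
```

Run:
```python
from h import *
st=env.get_state(); print(st["tcp_pos"],st["wrist_force"],st["finger_gap"],tool(st,[.533,.115,.146],104.8))
p=np.deg2rad(np.linspace(128.3,30,17)); q=71*np.c_[np.cos(p),-np.sin(p)]
print(np.diff(q,axis=0).round(1).tolist())
```

```text
[0.44547347 0.0911343  0.14622692] [-2.78474645 -2.59134033  1.81746155] 0.006601080961728284 ('rot', array([-0.09,  0.02, -0.01]), 'then dp', array([0.0007, 0.0907, 0.0002]), 'head', np.float64(104.79))
[[6.2, -4.4], [6.7, -3.7], [7.0, -3.0], [7.3, -2.2], [7.5, -1.4], [7.6, -0.6], [7.6, 0.2], [7.5, 1.0], [7.4, 1.8], [7.1, 2.6], [6.8, 3.4], [6.4, 4.1], [6.0, 4.7], [5.4, 5.3], [4.8, 5.9], [4.2, 6.4]]
```

play_rows:
  steps:
    - {"claw":255,"dp":[0,0.0062,-0.0044],"angular":[0,0,0]}
    - {"claw":255,"dp":[0,0.0067,-0.0037],"angular":[0,0,0]}
    - {"claw":255,"dp":[0,0.007,-0.003],"angular":[0,0,0]}
    - {"claw":255,"dp":[0,0.0073,-0.0022],"angular":[0,0,0]}
    - {"claw":255,"dp":[0,0.0075,-0.0014],"angular":[0,0,0]}
    - {"claw":255,"dp":[0,0.0076,-0.0006],"angular":[0,0,0]}
    - {"claw":255,"dp":[0,0.0076,0.0002],"angular":[0,0,0]}
    - {"claw":255,"dp":[0,0.0075,0.001],"angular":[0,0,0]}

```text
clock: 13.07
tcp_pos: [0.5, 0.1057, 0.1605]
orientation: [-0.001, 0.61, 0.792, -0.002]
wrist_force: [-6.3, -1.8, 10.1]
finger_gap: 0.0063
```

play_rows:
  steps:
    - {"claw":255,"dp":[0,0.0074,0.0018],"angular":[0,0,0]}
    - {"claw":255,"dp":[0,0.0071,0.0026],"angular":[0,0,0]}
    - {"claw":255,"dp":[0,0.0068,0.0034],"angular":[0,0,0]}
    - {"claw":255,"dp":[0,0.0064,0.0041],"angular":[0,0,0]}
    - {"claw":255,"dp":[0,0.006,0.0047],"angular":[0,0,0]}
    - {"claw":255,"dp":[0,0.0054,0.0053],"angular":[0,0,0]}
    - {"claw":255,"dp":[0,0.0048,0.0059],"angular":[0,0,0]}
    - {"claw":255,"dp":[0,0,0],"angular":[0,0,0]}

```text
clock: 13.73
tcp_pos: [0.5438, 0.1173, 0.1316]
orientation: [-0.001, 0.61, 0.792, -0.001]
wrist_force: [0.2, 0.7, -4.2]
finger_gap: 0.0065
```

play_rows:
  steps:
    - {"claw":180,"dp":[0,0,0],"angular":[0,0,0]}
    - {"claw":180,"dp":[0,0,0],"angular":[0,0,0]}
    - {"claw":180,"dp":[0,0,-0.015],"angular":[0,0,0]}
    - {"claw":180,"dp":[0,0,-0.013],"angular":[0,0,0]}
    - {"claw":255,"dp":[0,0,0],"angular":[0,0,0]}
    - {"claw":255,"dp":[0,0,0],"angular":[0,0,0]}
    - {"claw":255,"dp":[0,0.003,0],"angular":[0,0,0]}
    - {"claw":255,"dp":[0,0,0],"angular":[0,0,0]}

```text
clock: 14.4
tcp_pos: [0.5472, 0.1181, 0.1599]
orientation: [-0.0, 0.61, 0.792, -0.0]
wrist_force: [0.2, 0.0, 0.2]
finger_gap: 0.0004
```

play_rows:
  steps:
    - {"claw":255,"dp":[0,0,0.005],"angular":[0,0,0]}
    - {"claw":255,"dp":[0,0,0.005],"angular":[0,0,0]}
    - {"claw":255,"dp":[0,0,0.005],"angular":[0,0,0]}
    - {"claw":255,"dp":[0,0.002,0.004],"angular":[0,0,0]}
    - {"claw":255,"dp":[0,0.002,0.004],"angular":[0,0,0]}
    - {"claw":255,"dp":[0,0.002,0.004],"angular":[0,0,0]}
    - {"claw":255,"dp":[0,0,0],"angular":[0,0,0]}
    - {"claw":255,"dp":[0,0,0],"angular":[0,0,0]}

```text
clock: 15.07
tcp_pos: [0.5528, 0.1196, 0.133]
orientation: [-0.0, 0.61, 0.792, -0.0]
wrist_force: [-0.9, 0.2, -0.1]
finger_gap: 0.0004
```

play_rows:
  steps:
    - {"claw":255,"dp":[0,0,0.002],"angular":[0,0,0]}
    - {"claw":255,"dp":[0,0,0.002],"angular":[0,0,0]}
    - {"claw":255,"dp":[0,0,0.001],"angular":[0,0,0]}
    - {"claw":255,"dp":[0,0,0],"angular":[0,0,0]}
    - {"claw":255,"dp":[0,0,0],"angular":[0,0,0]}
    - {"claw":255,"dp":[0,0,0],"angular":[0,0,0]}
    - {"claw":255,"dp":[0,0,0],"angular":[0,0,0]}
    - {"claw":255,"dp":[0,0,0],"angular":[0,0,0]}

```text
clock: 15.73
tcp_pos: [0.5542, 0.1198, 0.1293]
orientation: [0.001, 0.61, 0.792, 0.001]
wrist_force: [3.5, 1.3, 5.6]
finger_gap: -0.0002
```

play_rows:
  steps:
    - {"claw":255,"dp":[0,0,0.001],"angular":[0,0,0]}
    - {"claw":255,"dp":[0,0,0.001],"angular":[0,0,0]}
    - {"claw":255,"dp":[0,0,0.001],"angular":[0,0,0]}
    - {"claw":255,"dp":[0,0,0],"angular":[0,0,0]}
    - {"claw":255,"dp":[0,0,0],"angular":[0,0,0]}
    - {"claw":255,"dp":[0,0,0],"angular":[0,0,0]}
    - {"claw":255,"dp":[0,0,0],"angular":[0,0,0]}
    - {"claw":255,"dp":[0,0,0],"angular":[0,0,0]}

```text
clock: 16.4
tcp_pos: [0.555, 0.12, 0.1272]
orientation: [0.002, 0.61, 0.792, 0.002]
wrist_force: [5.4, 2.7, 7.5]
finger_gap: -0.0001
```

play_rows:
  steps:
    - {"claw":255,"dp":[0,0,-0.02],"angular":[0,0,0]}
    - {"claw":255,"dp":[0,0,-0.04],"angular":[0,0,0]}
    - {"claw":255,"dp":[-0.03,0,-0.02],"angular":[0,0,0]}
    - {"claw":255,"dp":[-0.04,0,0],"angular":[0,0,0]}
    - {"claw":255,"dp":[-0.03,0,0],"angular":[0,0,0]}
    - {"claw":255,"dp":[0,0,0],"angular":[0,0,0]}
    - {"claw":255,"dp":[0,0,0],"angular":[0,0,0]}
    - {"claw":255,"dp":[0,0,0],"angular":[0,0,0]}

```text
clock: 17.07
tcp_pos: [0.5771, 0.023, 0.2044]
orientation: [-0.002, 0.61, 0.792, -0.001]
wrist_force: [-0.8, 0.7, -0.1]
finger_gap: 0.0001
```

Run:
```python
from h import *
st=env.get_state(); print(st["tcp_pos"],st["clock"])
im,d,c,T=shot("wrist"); cv2.imwrite("pics/w6.png",im[...,::-1])
a=np.deg2rad(14.8); X=np.array([np.cos(a),np.sin(a)]);Y=np.array([-X[1],X[0]])
P=cloud(c,T,d).reshape(-1,3); l=np.c_[(P[:,:2]-[.533,.115])@np.c_[X,Y],P[:,2]]
ok=(abs(l[:,1])<.05)
for x0 in np.arange(-.035,.04,.005):
    m=ok&(abs(l[:,0]-x0)<.0025)&(l[:,2]>.05)&(l[:,2]<.15); print(x0.round(3),m.sum(),np.percentile(l[m,2],[5,50,95]).round(4) if m.sum() else "")
b=l[ok&(l[:,2]>.1145)&(l[:,2]<.14)&(abs(l[:,0])<.06)]
h,e=np.histogram(b[:,0],np.arange(-.04,.045,.004)); print(h)
```

```text
[0.57707222 0.02300747 0.20437105] 17.0667
-0.035 0 
-0.03 959 [0.1093 0.1105 0.1117]
-0.025 669 [0.1097 0.1111 0.1199]
-0.02 1111 [0.119  0.1202 0.1214]
-0.015 1342 [0.1095 0.1109 0.1195]
-0.01 1047 [0.1094 0.1106 0.1117]
-0.005 1033 [0.1093 0.1106 0.1118]
0.0 1037 [0.1094 0.1106 0.1117]
0.005 1031 [0.1094 0.1106 0.1117]
0.01 1045 [0.1094 0.1105 0.1117]
0.015 1047 [0.1096 0.1111 0.1199]
0.02 1093 [0.119  0.1203 0.1215]
0.025 1004 [0.1095 0.111  0.1196]
0.03 950 [0.1094 0.1106 0.1117]
0.035 0 
0.04 0 
[  0   0   0  12 763 977   7   0   0   0   0   0   0  18 889 821   0   0
   0   0   0]
```

View pics/w6.png

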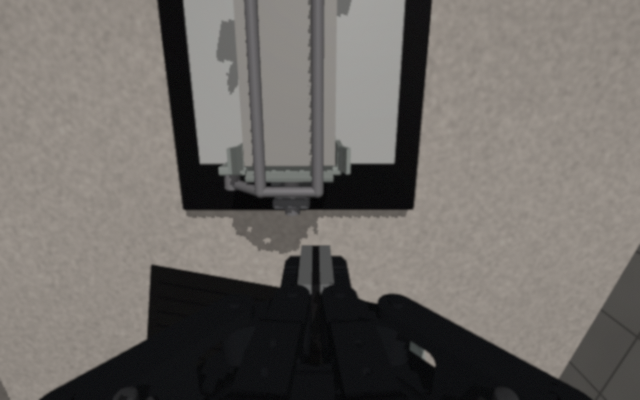

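The picture shows both bail bars lying across the clean tray, at columns 255 and 317. Depth puts both bar tops at z = 0.120 and x = ±20 mm, so the bail is closed. Now for the crank.

play_rows:
  steps:
    - {"claw":120,"dp":[0.0343,0.0051,0],"angular":[0,0,0]}
    - {"claw":120,"dp":[0.0343,0.0051,0],"angular":[0,0,0]}
    - {"claw":120,"dp":[0.0343,0.0051,0],"angular":[0,0,0]}
    - {"claw":120,"dp":[0.0343,0.0051,0],"angular":[0,0,0]}
    - {"claw":120,"dp":[0.0343,0.0051,0],"angular":[0,0,0]}
    - {"claw":120,"dp":[0.0343,0.0051,0],"angular":[0,0,0]}
    - {"claw":120,"dp":[0.0343,0.0051,0],"angular":[0,0,0]}
    - {"claw":120,"dp":[0,0,0],"angular":[0,0,0]}

```text
clock: 17.78
tcp_pos: [0.5489, 0.2709, 0.205]
orientation: [-0.001, 0.607, 0.795, 0.0]
wrist_force: [-0.3, -0.1, 0.4]
finger_gap: 0.0454
```

play_rows:
  steps:
    - {"claw":120,"dp":[0,0,0],"angular":[0,0,0]}
    - {"claw":120,"dp":[0,0,0],"angular":[0,0,0]}
    - {"claw":120,"dp":[0,0,0.02],"angular":[0,0,0]}
    - {"claw":120,"dp":[0,0,0.02],"angular":[0,0,0]}
    - {"claw":120,"dp":[0,0,0.02],"angular":[0,0,0]}
    - {"claw":120,"dp":[0,0,0],"angular":[0,0,0]}
    - {"claw":120,"dp":[0,0,0],"angular":[0,0,0]}
    - {"claw":120,"dp":[0,0,0],"angular":[0,0,0]}

```text
clock: 18.45
tcp_pos: [0.5521, 0.2635, 0.1466]
orientation: [0.0, 0.611, 0.792, 0.0]
wrist_force: [0.0, 0.8, 0.3]
finger_gap: 0.0452
```

Run:
```python
from h import *
st=env.get_state(); print(st["tcp_pos"],st["clock"],st["joint_pos"].round(2))
a=np.deg2rad(14.8); X=np.array([np.cos(a),np.sin(a)]);Y=np.array([-X[1],X[0]])
print(((st["tcp_pos"][:2]-[.533,.115])@np.c_[X,Y]).round(4),st["finger_gap"])
g=np.array([.533,.115])+.055*X+.140*Y; print(tool(st,[*g,.085],104.8))
p=np.deg2rad(np.linspace(0,180,33)); q=55*np.c_[np.cos(p),-np.sin(p)]; print(np.diff(q,axis=0).round(1).tolist())
```

```text
[0.55214523 0.26347527 0.14658224] 18.45 [ 0.31  0.42 -0.02  1.12 -0.    1.63]
[0.0564 0.1387] 0.04517018254011835
('rot', array([ 0.04,  0.01, -0.07]), 'then dp', array([ 0.0013, -0.0014,  0.0616]), 'head', np.float64(104.73))
[[-0.3, -5.4], [-0.8, -5.3], [-1.3, -5.2], [-1.8, -5.1], [-2.3, -4.9], [-2.8, -4.6], [-3.2, -4.3], [-3.6, -4.0], [-4.0, -3.6], [-4.3, -3.2], [-4.6, -2.8], [-4.9, -2.3], [-5.1, -1.8], [-5.2, -1.3], [-5.3, -0.8], [-5.4, -0.3], [-5.4, 0.3], [-5.3, 0.8], [-5.2, 1.3], [-5.1, 1.8], [-4.9, 2.3], [-4.6, 2.8], [-4.3, 3.2], [-4.0, 3.6], [-3.6, 4.0], [-3.2, 4.3], [-2.8, 4.6], [-2.3, 4.9], [-1.8, 5.1], [-1.3, 5.2], [-0.8, 5.3], [-0.3, 5.4]]
```

play_rows:
  steps:
    - {"claw":120,"dp":[0.0013,-0.0014,0.02],"angular":[0,0,0]}
    - {"claw":120,"dp":[0,0,0.02],"angular":[0,0,0]}
    - {"claw":120,"dp":[0,0,0.0216],"angular":[0,0,0]}
    - {"claw":120,"dp":[0,0,0],"angular":[0,0,0]}
    - {"claw":120,"dp":[0,0,0],"angular":[0,0,0]}
    - {"claw":255,"dp":[0,0,0],"angular":[0,0,0]}
    - {"claw":255,"dp":[0,0,0],"angular":[0,0,0]}
    - {"claw":255,"dp":[0,0,0],"angular":[0,0,0]}
  force: 40

```text
clock: 19.12
tcp_pos: [0.55, 0.2651, 0.0861]
orientation: [0.0, 0.61, 0.792, 0.0]
wrist_force: [-0.1, -0.0, 6.4]
finger_gap: 0.0123
```

play_rows:
  steps:
    - {"claw":255,"dp":[0,0,0],"angular":[0,0,0]}
    - {"claw":255,"dp":[0,0,0],"angular":[0,0,0]}
    - {"claw":255,"dp":[0,0,0],"angular":[0,0,0]}
    - {"claw":255,"dp":[0,0,0],"angular":[0,0,0]}
    - {"claw":255,"dp":[0,-0.0003,-0.0054],"angular":[0,0,0]}
    - {"claw":255,"dp":[0,-0.0008,-0.0053],"angular":[0,0,0]}
    - {"claw":255,"dp":[0,0,0],"angular":[0,0,0]}
    - {"claw":255,"dp":[0,0,0],"angular":[0,0,0]}

```text
clock: 19.78
tcp_pos: [0.5493, 0.2649, 0.0959]
orientation: [0.0, 0.61, 0.792, 0.001]
wrist_force: [-1.0, -0.5, 2.9]
finger_gap: 0.0117
```

play_rows:
  steps:
    - {"claw":255,"dp":[0,-0.0013,-0.0052],"angular":[0,0,0]}
    - {"claw":255,"dp":[0,-0.0018,-0.0051],"angular":[0,0,0]}
    - {"claw":255,"dp":[0,-0.0023,-0.0049],"angular":[0,0,0]}
    - {"claw":255,"dp":[0,-0.0028,-0.0046],"angular":[0,0,0]}
    - {"claw":255,"dp":[0,-0.0032,-0.0043],"angular":[0,0,0]}
    - {"claw":255,"dp":[0,-0.0036,-0.004],"angular":[0,0,0]}
    - {"claw":255,"dp":[0,-0.004,-0.0036],"angular":[0,0,0]}
    - {"claw":255,"dp":[0,-0.0043,-0.0032],"angular":[0,0,0]}

```text
clock: 20.45
tcp_pos: [0.532, 0.2603, 0.1326]
orientation: [0.004, 0.61, 0.792, 0.005]
wrist_force: [11.1, 3.0, 2.1]
finger_gap: 0.0123
```

play_rows:
  steps:
    - {"claw":255,"dp":[0,-0.0046,-0.0028],"angular":[0,0,0]}
    - {"claw":255,"dp":[0,-0.0049,-0.0023],"angular":[0,0,0]}
    - {"claw":255,"dp":[0,-0.0051,-0.0018],"angular":[0,0,0]}
    - {"claw":255,"dp":[0,-0.0052,-0.0013],"angular":[0,0,0]}
    - {"claw":255,"dp":[0,-0.0053,-0.0008],"angular":[0,0,0]}
    - {"claw":255,"dp":[0,-0.0054,-0.0003],"angular":[0,0,0]}
    - {"claw":255,"dp":[0,-0.0054,0.0003],"angular":[0,0,0]}
    - {"claw":255,"dp":[0,-0.0053,0.0008],"angular":[0,0,0]}

```text
clock: 21.12
tcp_pos: [0.4976, 0.2512, 0.1472]
orientation: [0.008, 0.61, 0.792, 0.011]
wrist_force: [10.6, -0.1, 22.2]
finger_gap: 0.0124
```

play_rows:
  steps:
    - {"claw":255,"dp":[0,0,0],"angular":[0,0,0]}
    - {"claw":255,"dp":[0,0,0],"angular":[0,0,0]}
    - {"claw":255,"dp":[0,0,0],"angular":[0,0,0]}
    - {"claw":255,"dp":[0,0,0],"angular":[0,0,0]}
    - {"claw":255,"dp":[0,0,0],"angular":[0,0,0]}
    - {"claw":255,"dp":[0,0,0],"angular":[0,0,0]}
    - {"claw":255,"dp":[0,0,0],"angular":[0,0,0]}
    - {"claw":255,"dp":[0,0,0],"angular":[0,0,0]}
  force: 20

```text
clock: 21.78
tcp_pos: [0.4956, 0.2507, 0.1468]
orientation: [0.007, 0.61, 0.792, 0.009]
wrist_force: [6.3, 0.2, 28.3]
finger_gap: 0.0121
```

Run:
```python
from h import *
print(env.get_state()["ft_torque"],env.get_state()["wrist_force"])
im,d,c,T=shot("scene"); cv2.imwrite("pics/s7.png",cv2.resize(im[100:260,290:480],(712,600),interpolation=cv2.INTER_CUBIC)[...,::-1])
```

```text
[ 0.20629813 -1.56688385  0.01748053] [ 6.29899829  0.21625332 28.27869777]
```

View pics/s7.png

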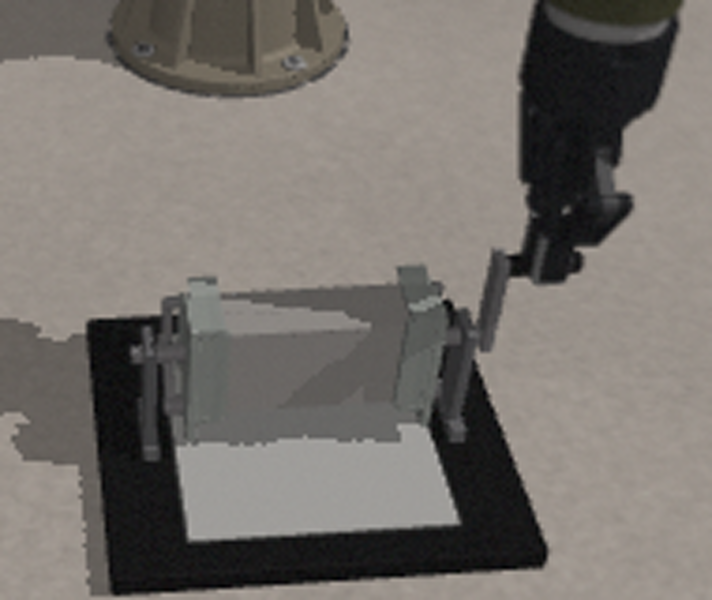

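The cradle is about upright with the crank arm at the top, around (495,290), and the gripper on the handle. The 28 N upward load comes from the commanded height being too low, so I'll relieve that and carry on.

play_rows:
  steps:
    - {"claw":255,"dp":[0,0,-0.004],"angular":[0,0,0]}
    - {"claw":255,"dp":[0,-0.002,-0.003],"angular":[0,0,0]}
    - {"claw":255,"dp":[0,-0.003,0],"angular":[0,0,0]}
    - {"claw":255,"dp":[0,-0.004,0],"angular":[0,0,0]}
    - {"claw":255,"dp":[0,-0.004,0.001],"angular":[0,0,0]}
    - {"claw":255,"dp":[0,0,0],"angular":[0,0,0]}
    - {"claw":255,"dp":[0,0,0],"angular":[0,0,0]}
    - {"claw":255,"dp":[0,0,0],"angular":[0,0,0]}

```text
clock: 22.5
tcp_pos: [0.4776, 0.2459, 0.146]
orientation: [0.003, 0.61, 0.792, 0.003]
wrist_force: [7.3, 1.7, 0.7]
finger_gap: 0.0122
```

play_rows:
  steps:
    - {"claw":180,"dp":[0,0.003,0],"angular":[0,0,0]}
    - {"claw":180,"dp":[0,0,0],"angular":[0,0,0]}
    - {"claw":180,"dp":[0,0,0.006],"angular":[0,0,0]}
    - {"claw":180,"dp":[0,0,0.006],"angular":[0,0,0]}
    - {"claw":180,"dp":[0,0,0],"angular":[0,0,0]}
    - {"claw":180,"dp":[0,0,0],"angular":[0,0,0]}
    - {"claw":180,"dp":[0,0,0],"angular":[0,0,0]}
    - {"claw":180,"dp":[0,0,0],"angular":[0,0,0]}

```text
clock: 23.17
tcp_pos: [0.4768, 0.2457, 0.1317]
orientation: [-0.0, 0.61, 0.792, -0.0]
wrist_force: [0.2, 0.7, 0.6]
finger_gap: 0.0254
```

play_rows:
  steps:
    - {"claw":255,"dp":[0,0,0],"angular":[0,0,0]}
    - {"claw":255,"dp":[0,0,0],"angular":[0,0,0]}
    - {"claw":255,"dp":[0,0,0],"angular":[0,0,0]}
    - {"claw":255,"dp":[0,0,0],"angular":[0,0,0]}
    - {"claw":255,"dp":[0,0,0],"angular":[0,0,0]}
    - {"claw":255,"dp":[0,0,0],"angular":[0,0,0]}
    - {"claw":255,"dp":[0,0,0],"angular":[0,0,0]}
    - {"claw":255,"dp":[0,0,0],"angular":[0,0,0]}
  force: 40

```text
clock: 23.83
tcp_pos: [0.4771, 0.2458, 0.1319]
orientation: [0.0, 0.61, 0.792, 0.0]
wrist_force: [1.5, 0.8, 1.1]
finger_gap: 0.0126
```

```bash
cat >> h.py <<'E'
def loc(st):
    a=np.deg2rad(14.8); X=np.array([np.cos(a),np.sin(a)]);Y=np.array([-X[1],X[0]])
    return np.r_[(st["tcp_pos"][:2]-[.533,.115])@np.c_[X,Y],st["tcp_pos"][2]].round(4)
E
python3 - <<'E'
from h import *
st=env.get_state(); l=loc(st); p0=np.arccos(l[0]/.055); print(l,np.rad2deg(p0),st["wrist_force"])
p=np.linspace(p0,np.pi,17); q=55*np.c_[np.cos(p),-np.sin(p)]; print(.09+.055*np.sin(p0)-l[2]); print(np.diff(q,axis=0).round(1).tolist())
E
```

```text
[-0.0207  0.1408  0.1319] 112.10861899048682 [1.54182717 0.83391084 1.10871908]
0.009055961378429539
[[-3.7, 1.7], [-3.6, 1.9], [-3.4, 2.2], [-3.3, 2.4], [-3.1, 2.7], [-2.9, 2.9], [-2.6, 3.1], [-2.4, 3.3], [-2.1, 3.5], [-1.9, 3.6], [-1.6, 3.7], [-1.3, 3.8], [-1.0, 3.9], [-0.7, 4.0], [-0.5, 4.0], [-0.2, 4.1]]
```

play_rows:
  steps:
    - {"claw":255,"dp":[0,-0.0037,0.0017],"angular":[0,0,0]}
    - {"claw":255,"dp":[0,-0.0036,0.0019],"angular":[0,0,0]}
    - {"claw":255,"dp":[0,-0.0034,0.0022],"angular":[0,0,0]}
    - {"claw":255,"dp":[0,-0.0033,0.0024],"angular":[0,0,0]}
    - {"claw":255,"dp":[0,-0.0031,0.0027],"angular":[0,0,0]}
    - {"claw":255,"dp":[0,-0.0029,0.0029],"angular":[0,0,0]}
    - {"claw":255,"dp":[0,-0.0026,0.0031],"angular":[0,0,0]}
    - {"claw":255,"dp":[0,-0.0024,0.0033],"angular":[0,0,0]}

```text
clock: 24.5
tcp_pos: [0.4567, 0.2405, 0.1139]
orientation: [0.003, 0.61, 0.792, 0.004]
wrist_force: [6.1, 0.1, 11.2]
finger_gap: 0.0126
```

play_rows:
  steps:
    - {"claw":255,"dp":[0,0,0],"angular":[0,0,0]}
    - {"claw":255,"dp":[0,-0.0021,0.0035],"angular":[0,0,0]}
    - {"claw":255,"dp":[0,-0.0019,0.0036],"angular":[0,0,0]}
    - {"claw":255,"dp":[0,-0.0016,0.0037],"angular":[0,0,0]}
    - {"claw":255,"dp":[0,-0.0013,0.0038],"angular":[0,0,0]}
    - {"claw":255,"dp":[0,0,0],"angular":[0,0,0]}
    - {"claw":255,"dp":[0,0,0],"angular":[0,0,0]}
    - {"claw":255,"dp":[0,0,0],"angular":[0,0,0]}

```text
clock: 25.17
tcp_pos: [0.4483, 0.2382, 0.0981]
orientation: [0.002, 0.61, 0.792, 0.002]
wrist_force: [4.4, 0.7, 3.6]
finger_gap: 0.0122
```

play_rows:
  steps:
    - {"claw":255,"dp":[0,-0.0015,0.004],"angular":[0,0,0]}
    - {"claw":255,"dp":[0,-0.001,0.004],"angular":[0,0,0]}
    - {"claw":255,"dp":[0,-0.0005,0.004],"angular":[0,0,0]}
    - {"claw":255,"dp":[0,0,0.004],"angular":[0,0,0]}
    - {"claw":255,"dp":[0,0,0.004],"angular":[0,0,0]}
    - {"claw":255,"dp":[0,0,0.002],"angular":[0,0,0]}
    - {"claw":255,"dp":[0,0,0],"angular":[0,0,0]}
    - {"claw":255,"dp":[0,0,0],"angular":[0,0,0]}

```text
clock: 25.83
tcp_pos: [0.4438, 0.237, 0.0757]
orientation: [0.001, 0.61, 0.792, 0.001]
wrist_force: [1.7, -0.9, 5.2]
finger_gap: 0.0123
```

Run:
```python
from h import *
st=env.get_state(); print(loc(st),st["wrist_force"])
```

```text
[-0.0551  0.1407  0.0757] [ 1.71153328 -0.89839372  5.17612236]
```

play_rows:
  steps:
    - {"claw":255,"dp":[0,0,0.002],"angular":[0,0,0]}
    - {"claw":255,"dp":[0,0,0.002],"angular":[0,0,0]}
    - {"claw":255,"dp":[0,0,0.001],"angular":[0,0,0]}
    - {"claw":255,"dp":[0,0,0],"angular":[0,0,0]}
    - {"claw":255,"dp":[0,0,0],"angular":[0,0,0]}
    - {"claw":255,"dp":[0,0,0],"angular":[0,0,0]}
    - {"claw":255,"dp":[0,0,0],"angular":[0,0,0]}
    - {"claw":255,"dp":[0,0,0],"angular":[0,0,0]}

```text
clock: 26.5
tcp_pos: [0.4437, 0.237, 0.0725]
orientation: [0.001, 0.61, 0.792, 0.001]
wrist_force: [-3.0, -1.8, 20.1]
finger_gap: 0.0127
```

play_rows:
  steps:
    - {"claw":255,"dp":[0,0,-0.002],"angular":[0,0,0]}
    - {"claw":140,"dp":[0,0,0],"angular":[0,0,0]}
    - {"claw":140,"dp":[0,0,0],"angular":[0,0,0]}
    - {"claw":140,"dp":[0,0,0],"angular":[0,0,0]}
    - {"claw":140,"dp":[0,0,-0.01],"angular":[0,0,0]}
    - {"claw":140,"dp":[0,0,-0.03],"angular":[0,0,0]}
    - {"claw":140,"dp":[0,0,-0.04],"angular":[0,0,0]}
    - {"claw":140,"dp":[0,0,-0.04],"angular":[0,0,0]}

```text
clock: 27.17
tcp_pos: [0.4416, 0.2363, 0.1926]
orientation: [-0.001, 0.61, 0.792, -0.002]
wrist_force: [1.4, -0.5, -1.0]
finger_gap: 0.0385
```

play_rows:
  steps:
    - {"claw":140,"dp":[0.02,0,-0.02],"angular":[0,0,0]}
    - {"claw":140,"dp":[0.02,0,-0.02],"angular":[0,0,0]}
    - {"claw":140,"dp":[0,0,0],"angular":[0,0,0]}
    - {"claw":140,"dp":[0,0,0],"angular":[0,0,0]}
    - {"claw":140,"dp":[0,0,0],"angular":[0,0,0]}
    - {"claw":140,"dp":[0,0,0],"angular":[0,0,0]}
    - {"claw":140,"dp":[0,0,0],"angular":[0,0,0]}
    - {"claw":140,"dp":[0,0,0],"angular":[0,0,0]}

```text
clock: 27.83
tcp_pos: [0.4325, 0.2747, 0.2308]
orientation: [-0.001, 0.61, 0.792, -0.001]
wrist_force: [0.2, -0.4, 0.2]
finger_gap: 0.0385
```

Run:
```python
from h import *
out=[]
for n in ("scene","side"):
    im,d,c,T=shot(n); P=cloud(c,T,d).reshape(-1,3)
    a=np.deg2rad(14.8); X=np.array([np.cos(a),np.sin(a)]);Y=np.array([-X[1],X[0]])
    l=np.c_[(P[:,:2]-[.533,.115])@np.c_[X,Y],P[:,2]]
    cr=l[(l[:,1]>.122)&(l[:,1]<.165)&(abs(l[:,2]-.09)<.04)&(abs(l[:,0])<.08)]
    print(n,"handle",len(cr),np.median(cr,axis=0).round(4) if len(cr) else "")
    bx=l[(abs(l[:,1])<.045)&(abs(l[:,0])<.025)&(l[:,2]>.06)&(l[:,2]<.2)]; print("top of cradle",len(bx),np.median(bx,axis=0).round(4),bx[:,2].max())
    br=l[(abs(l[:,1])<.08)&(l[:,0]>.02)&(l[:,0]<.07)&(l[:,2]>.04)&(l[:,2]<.085)]; print("side",len(br))
    r=(slice(100,260),slice(180,470)) if n=="scene" else (slice(110,370),slice(240,460))
    out.append(cv2.resize(im[r],(640,353) if n=="scene" else (300,353)))
cv2.imwrite("pics/f8.png",cv2.resize(np.hstack(out),(800,300))[...,::-1]); print(env.get_state()["clock"],env.get_state()["tcp_pos"])
```

```text
scene handle 88 [-0.0498  0.1403  0.0921]
top of cradle 544 [ 0.001  -0.0005  0.1065] 0.10937729995885948
side 375
side handle 271 [-0.0553  0.1469  0.095 ]
top of cradle 676 [0.0108 0.0116 0.1077] 0.11097686333263757
side 92
27.9333 [0.43275887 0.27497785 0.23128046]
```

View pics/f8.png

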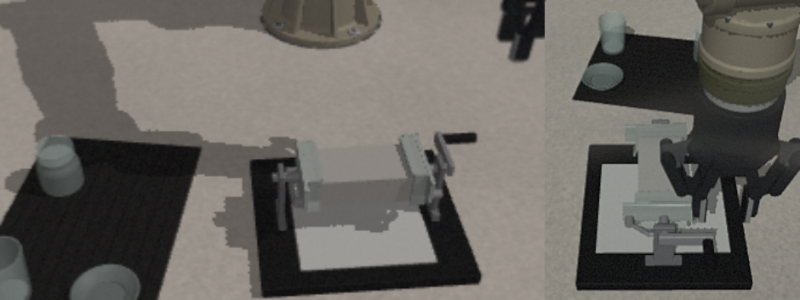

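```bash
python3 -c "
from workcell import env
print(env.hand_in())"
```

```text
the job is handed in; nothing more can be done
None
```

The clean tray is on the loaded tray, the bail is closed, and the crank is turned to its far stop. I handed the job in at about 28 s of the 72 s; no verdict came back.

**Checks that passed**
- **Tray:** it sat square between the guides after placing, with its top at z ≈ 0.1106 m.
- **Bail:** both bar tops lay level at z ≈ 0.120 m and x = ±20 mm before the turn, which is the fully closed position.
- **Turn:** I pressed the crank until it met about 20 N. Afterwards the handle measured about x = −50 to −55 mm at axis height, and the cradle's upturned side read level at z ≈ 0.107 m. The robot is clear of everything.
- **Bystanders:** jar, beaker and dish looked untouched in the last picture. I did not measure them again.

**What went wrong or is uncertain**
- Halfway through the turn my path ran ahead of the handle. The tool was loaded with up to 28 N and the handle slid about 9 mm in the fingers, so I eased off, re-gripped and finished the turn.
- The slices are enclosed and cannot be seen, so that they lie underside-up in the clean tray is inferred. I also did not re-measure the bail after the turn.

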